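# Pair each taped cover with its own throttle body

## Task

Two throttle bodies stand open in sloping nests, and each was calibrated with its own cover: the cover with red tape belongs to the body in the red nest, the cover with yellow tape to the body in the yellow nest. Set both covers fully home on their gear cases, connector end up the slope, and let them go. Leave the spare cover without tape and the other things on the bench where they lie.

Things in the scene. Friction and masses are not known exactly. Their poses are not given: they have to be found in the camera images.
- cover_red: loose black cover with a strip of red tape over its ribs, 121 x 77 mm, 46 mm high, 0.1 kg. Pear-shaped flange 4.5 mm thick, one end square, the other round with a block-shaped connector; pear-shaped spigot below it 104 x 62 x 6 mm, lower edge bevelled. Origin: centre of the flange's underside, 6 mm above the bench as it lies; x to the round connector end, z out of its top
- plug_red (a point): middle of the top of the connector on the cover with red tape, at (30, 0, 46) mm in the cover's frame: the block to grip, 36 mm wide in the cover's y, 26 mm in x. Its sides are free for the top 15 mm or so; below that the ribbed hump is 50 mm wide in y, its ribs and tape 28 to 33 mm above the flange's underside. Axes as the cover's
- case_red: open gear case of the white throttle body in the red nest. Origin: centre of its rim face; z out of the case, 30 degrees from vertical, leaning to the nest's front; x up the slope to the round end. A cover fully home has this very position and these axes. Cavity 108 x 66 mm, pear-shaped, 9 mm deep: the spigot has 2 mm play all round, fits one way only, and lies there by its own weight
- nest_red: red-painted steel nest, 160 x 126 mm, fixed to the bench, with the throttle body held fast in it; front plate towards -x. Origin: on the bench straight below the case's rim centre, which is 138 mm above it; the rim slopes from about 0.11 m high at the front to 0.17 m at the back
- cover_yellow: loose black cover with a strip of yellow tape over its ribs, 121 x 77 mm, 46 mm high, 0.1 kg. Pear-shaped flange 4.5 mm thick, one end square, the other round with a block-shaped connector; pear-shaped spigot below it 104 x 62 x 6 mm, lower edge bevelled. Origin: centre of the flange's underside, 6 mm above the bench as it lies; x to the round connector end, z out of its top
- plug_yellow (a point): middle of the top of the connector on the cover with yellow tape, at (30, 0, 46) mm in the cover's frame: the block to grip, 36 mm wide in the cover's y, 26 mm in x. Its sides are free for the top 15 mm or so; below that the ribbed hump is 50 mm wide in y, its ribs and tape 28 to 33 mm above the flange's underside. Axes as the cover's
- case_yellow: open gear case of the white throttle body in the yellow nest. Origin: centre of its rim face; z out of the case, 30 degrees from vertical, leaning to the nest's front; x up the slope to the round end. A cover fully home has this very position and these axes. Cavity 108 x 66 mm, pear-shaped, 9 mm deep: the spigot has 2 mm play all round, fits one way only, and lies there by its own weight
- nest_yellow: yellow-painted steel nest, 160 x 126 mm, fixed to the bench, with the throttle body held fast in it; front plate towards -x. Origin: on the bench straight below the case's rim centre, which is 138 mm above it; the rim slopes from about 0.11 m high at the front to 0.17 m at the back
- cover_spare: spare cover of the same make without any tape; it belongs to neither body and stays where it lies. Origin and axes as on the other covers
- screw_cup: small open bright metal cup of cover screws, 63 mm across, 35 mm high; bystander near the nests. Origin: centre of its underside
- threadlocker: standing dark red squeeze bottle, 26 x 38 x 112 mm, behind the nests; bystander. Origin: centre of its underside
- oiler: standing white squeeze bottle with a yellow cap, 29 x 42 x 123 mm, behind the nests; bystander. Origin: centre of its underside
- tape_roll: yellow roll of tape, 92 mm across, 19 mm high, lying flat; bystander. Origin: centre of its underside
- caliper: digital caliper lying flat, 68 x 211 x 17 mm; bystander. Origin: centre of its underside
- marker_red: red and white marker pen lying near the blue parts box, 17 x 128 x 18 mm; bystander. Origin: centre of its underside

How it is judged:
By the outcome, as a careful person would: the job done as asked, in the order asked, and still so for the second after the job is handed in, with the robot touching nothing.
It also fails if it takes over 51 s, if anything falls off the work surface, if the arm or the gripper's body presses on something with over 40 N, if the wrist force passes 120 N, or if a joint passes its speed limit or range.

## Robot

A 6-joint arm with a two-finger parallel gripper is mounted at the origin on a cart in front of the work surface, level with it; the furniture and walls round the work are solid. World frame = base frame: x ahead of the robot, y to its left, z up, the work surface at z = 0. Lengths are in m, angles in rad, forces in N, time in s.
With the tool pointing down it reaches from about 0.35 to 0.975 m from the base axis. Payload 4.9 kg.
Tool frame: the origin (TCP) lies midway between the tips of the shut fingers; the grasp point (between the pads) lies 19 mm behind it; z points along the fingers, y is the line along which they close (so a half turn about z gives the same grasp; the last joint's range is limited). The gripper opens to 85 mm and grips with 20 to 120 N. Pads are 22 mm wide; open, the fingers measure 114 mm over their backs; the gripper's body (76 mm by 85 mm) begins 54 mm behind the grasp point. The pads swing forward as they close: fully open they stand 13 mm farther back than shut.
Start: joints at [1.055, 0.053, 1.613, -0, 1.476, -0.119], TCP at [0.242, 0.576, 0.231] pointing down, gripper open.
Joint ranges: [-3.01, 3.01], [-1.01, 2.22], [0.06, 2.58], [-1.02, 4.17], [0.09, 2.62], [-3.14, 3.14]. Speed limits (rad/s): [2.57, 2.57, 3.14, 3.14, 3.14, 3.14].

## Interface

Orientations are given as a unit quaternion [w, x, y, z].
In Python, from plant import manip, grab_frame, camera_params gives the robot as it stands (manip), with the cameras as plain functions.
- The arm moves only by the shell command python3 shift.py 'ROWS'. ROWS is a JSON list of rows, 1 to 5 of them, each of 7 numbers: the opening from 0.0 (shut) to 1.0 (fully open), then dx, dy, dz in m, then a rotation vector rx, ry, rz in rad; each row shifts and turns the commanded pose from where the row before left it, along the tool's axes as they then stand; what a row does not reach is not made up. A row lasts 1/8 s, in which the tool goes at most 0.0625 m and 0.188 rad, less where a joint would pass 70% of its speed; a pose out of reach is approached as far as the arm can. The fingers move at their own pace and stop on an object; the grip force is fixed at half the most. Time passes only in rows, so rows that do not move let the fingers close. It prints the time, the measured TCP pose, the force, the opening and the grip force at its end.
- manip.state(): the state, without advancing time (a new reading comes with each control period).
- grab_frame(name): name is "side" or "top"; returns the picture (420x560x3 uint8, red, green, blue); there is no depth.
- camera_params(name): a dict with "intrinsics" (3x3 intrinsics, pixels), "xyz" and "orientation" of the camera in the world. Camera axes: x right, y down, z forward; pixel columns grow to the right and rows downward; lengths in m; the calibration is good to about 2 mm. A picture is of the moment at which its call begins. camera_params takes no time and is no camera call.
- manip.job_done(): hands the job in; it is judged then, once.
The state is a dict: "time": time; "joint_pos": joint angles; "joint_vel": joint speeds; "joint_efforts": joint torques, N m; "tool_pos": TCP position; "tool_rot": TCP orientation; "contact_force": force on the tool from outside, world axes, zero at the start; "ft_torque": the same for the moment, N m; "gripper_width": opening from 0.0 (shut) to 1.0 (fully open); "grasp_force": force on a finger pad.
Only numpy, scipy, OpenCV 4.12 (cv2) and the standard library are available. Lean on these libraries where they do the work, as an engineer would, in place of code of your own. Each camera call takes 0.05 s, during which the arm holds its last target. There are 200 camera calls.

## Working session

There is one attempt and no reset: what is moved stays moved. The work goes in short steps, Python scripts to look and compute and a shell command to move; the robot and the scene stay as the last step left them, time stands still between calls to the robot, and variables do not carry over. Pictures are saved under pics/ and viewed, at most 10 in all, crops included, and the job is handed in when it is done.

```bash
ls; mkdir -p pics
python3 - <<'E'
from plant import manip, grab_frame, camera_params
import cv2
for n in("side","top"):
    p=camera_params(n);print(n,p)
    f=grab_frame(n);cv2.imwrite(f"pics/{n}0.png",f[...,::-1])
print(manip.state())
E
```

```text
pics
plant.py
shift.py
side {'intrinsics': array([[470.25612048,   0.        , 271.36379167],
       [  0.        , 470.25612048, 211.59315625],
       [  0.        ,   0.        ,   1.        ]]), 'xyz': array([0.62971872, 0.6519218 , 0.59357546]), 'orientation': array([-0.02448022,  0.02399027,  0.85032096, -0.52514707])}
top {'intrinsics': array([[434.16647942,   0.        , 277.84552758],
       [  0.        , 434.16647942, 206.67463023],
       [  0.        ,   0.        ,   1.        ]]), 'xyz': array([ 0.42150889, -0.28165939,  1.31834945]), 'orientation': array([-0.04435045,  0.71497905, -0.69624353,  0.04563918])}
{'time': 0.1, 'joint_pos': array([ 1.05500065e+00,  5.32838017e-02,  1.61416128e+00,  1.19815276e-05,
        1.47597401e+00, -1.19008578e-01]), 'joint_vel': array([ 0.00042707,  0.00076745, -0.00292227,  0.00228453, -0.00106042,
       -0.00013417]), 'joint_efforts': array([ 3.56501769e-04, -3.94906712e+01, -3.71361315e+01, -1.27654052e-04,
        3.97130731e-03, -5.78500234e-06]), 'tool_pos': array([0.24126009, 0.57595289, 0.23018757]), 'tool_rot': array([-2.90680448e-04,  1.97095127e-01,  9.80383944e-01, -8.65741374e-04]), 'contact_force': array([-0.35560003, -0.73805833, -0.65215515]), 'ft_torque': array([ 0.0352015 , -0.01155097,  0.0500668 ]), 'grasp_force': 0.0, 'gripper_width': 1.0015207833480102}
```

View pics/side0.png

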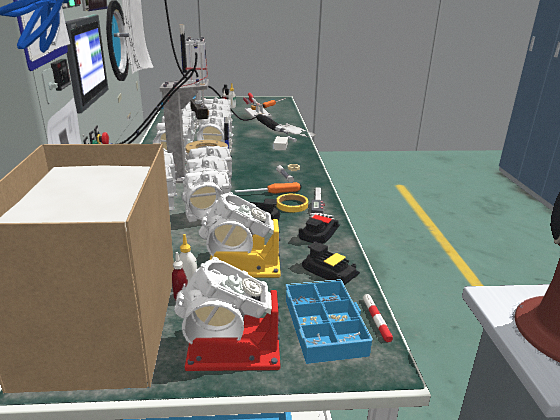

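View pics/top0.png

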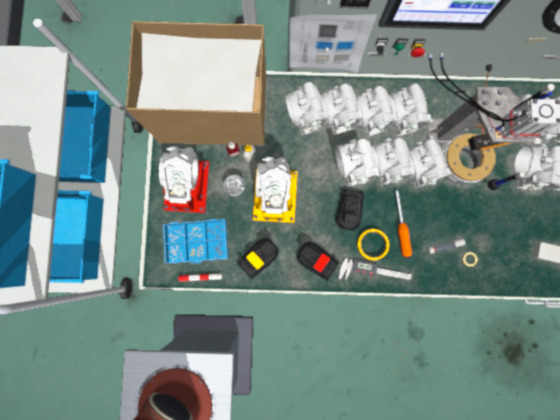

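The side view shows the red nest (235,320), yellow nest (245,240), yellow cover (330,263) and red cover (320,228). The top view shows the red nest (185,180), yellow nest (274,190), yellow cover (258,258), red cover (318,260) and the untaped spare (350,208). Next I'll enlarge both.

Run:
```python
import cv2
t=cv2.imread("pics/top0.png")[140:290,150:350];cv2.imwrite("pics/t1.png",cv2.resize(t,(800,600),interpolation=cv2.INTER_CUBIC))
s=cv2.imread("pics/side0.png")[185:335,180:380];cv2.imwrite("pics/s1.png",cv2.resize(s,(800,600),interpolation=cv2.INTER_CUBIC))
```

```text
(no output)
```

View pics/t1.png

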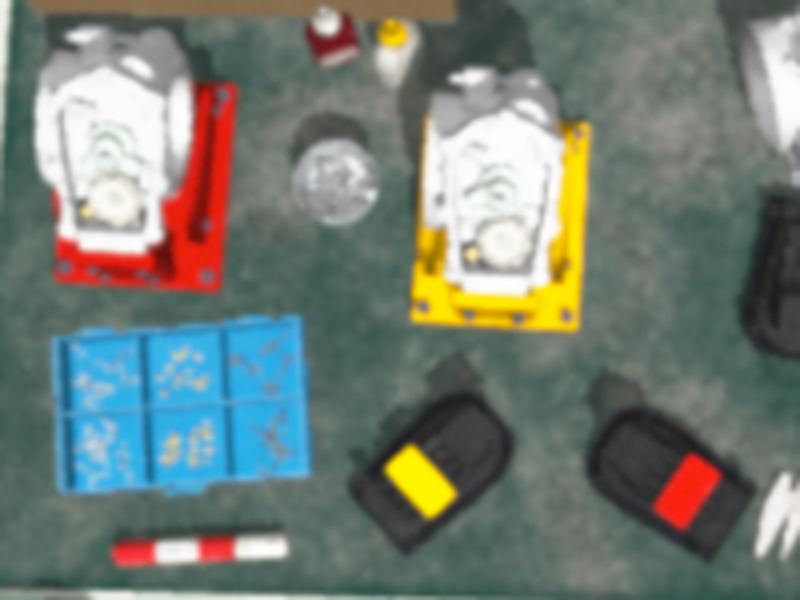

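View pics/s1.png

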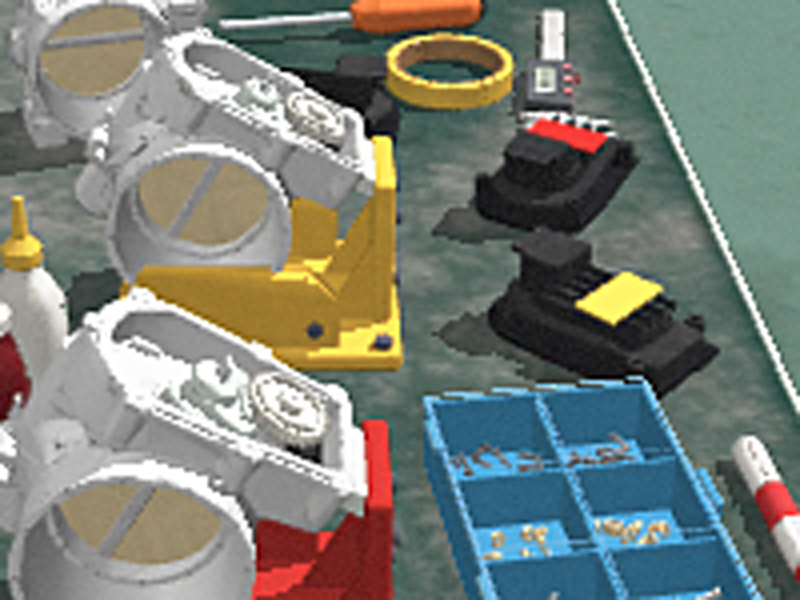

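The crops show the yellow cover's connector end pointing up and right in the top view, and the red cover's pointing up and left. Both rims slope up along roughly +x. I'll measure the covers by mask and zoom in on the rims.

```bash
cat > h.py <<'E'
import numpy as np, cv2
from scipy.spatial.transform import Rotation as R
from plant import manip, grab_frame, camera_params
C={n:camera_params(n) for n in("side","top")}
def rot(q): return R.from_quat(np.r_[q[1:],q[0]])
def ray(n,uv):
    p=C[n]; d=rot(p["orientation"]).apply(np.linalg.solve(p["intrinsics"],np.r_[uv,1.])); return p["xyz"],d/np.linalg.norm(d)
def plane(n,uv,z):
    o,d=ray(n,uv); return o+d*(z-o[2])/d[2]
def tri(us,ut):
    a,d=ray("side",us); b,e=ray("top",ut)
    s,t=np.linalg.lstsq(np.c_[d,-e],b-a,rcond=None)[0]; return (a+s*d+b+t*e)/2, np.linalg.norm(a+s*d-b-t*e)
def proj(n,X):
    p=C[n]; c=rot(p["orientation"]).inv().apply(np.asarray(X)-p["xyz"]); k=p["intrinsics"]@c; return k[:2]/k[2]
def mask(img,col):
    h=cv2.cvtColor(img,cv2.COLOR_BGR2HSV); H,S,V=cv2.split(h)
    if col=="red": m=((H<8)|(H>172))&(S>150)&(V>110)
    elif col=="yellow": m=(H>20)&(H<36)&(S>150)&(V>110)
    else: m=(V<62)&(S<110)
    return m.astype(np.uint8)
def blob(m,roi):
    x0,y0,x1,y1=roi; k=np.zeros_like(m); k[y0:y1,x0:x1]=m[y0:y1,x0:x1]
    cs,_=cv2.findContours(k,cv2.RETR_EXTERNAL,cv2.CHAIN_APPROX_NONE); c=max(cs,key=cv2.contourArea)
    M=cv2.moments(c); return c,np.array([M["m10"],M["m01"]])/M["m00"]
E
cat > m1.py <<'E'
from h import *
s=cv2.imread("pics/side0.png");t=cv2.imread("pics/top0.png")
for col,rs,rt in(("red",(295,205,345,225),(300,235,340,280)),("yellow",(315,245,352,270),(235,235,285,280))):
    cs,us=blob(mask(s,col),rs);ct,ut=blob(mask(t,col),rt)
    P,g=tri(us,ut);print(col,"tape",us,ut,P.round(4),"gap",round(g,4))
    c,_=blob(mask(t,"black"),(rt[0]-10,rt[1]-5,rt[2]+10,rt[3]+5)); 
    W=np.array([plane("top",p[0].astype(float),.009)[:2] for p in c],np.float32)
    r=cv2.minAreaRect(W*1000); b=cv2.boxPoints(r); print("flange rect",r,b.round(0).tolist())
    W=np.array([plane("top",p[0].astype(float),P[2])[:2] for p in ct],np.float32);print("tape rect",cv2.minAreaRect(W*1000))
o=np.zeros((600,800,3),np.uint8)
def put(i,j,im,x,y): o[i*300:i*300+300,j*400:j*400+400]=cv2.resize(im[y:y+50,x:x+67],(400,300),interpolation=cv2.INTER_CUBIC)
put(0,0,t,150,150);put(0,1,s,190,255)
put(1,0,t,240,160);put(1,1,s,210,190)
o=cv2.LUT(o,np.array([255*(i/255)**1.8 for i in range(256)]).astype(np.uint8))
cv2.imwrite("pics/rims.png",o)
E
python3 m1.py
```

```text
red tape [322.08539945 218.2231405 ] [321.27693857 262.31520645] [ 0.4218 -0.4124  0.0389] gap 0.0062
flange rect ((434.3653869628906, -400.30657958984375), (120.85581970214844, 74.81382751464844), 57.71001434326172) [[370.0, -431.0], [434.0, -471.0], [498.0, -369.0], [435.0, -329.0]]
tape rect ((424.8313293457031, -413.1241455078125), (29.799795150756836, 52.71552658081055), 57.02306365966797)
yellow tape [332.46666667 260.4       ] [254.60227273 259.98295455] [ 0.4268 -0.2179  0.0344] gap 0.0007
flange rect ((438.91461181640625, -228.1365966796875), (76.45341491699219, 118.75896453857422), 44.371726989746094) [[370.0, -212.0], [453.0, -297.0], [508.0, -244.0], [425.0, -159.0]]
tape rect ((426.4049987792969, -217.48597717285156), (51.97208023071289, 30.90896987915039), 46.85097885131836)
```

View pics/rims.png

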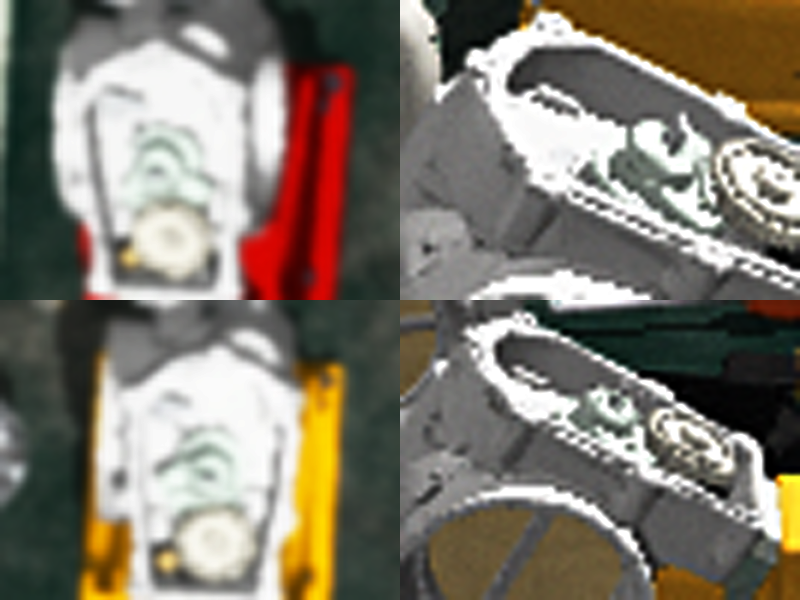

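The view shows both rims well lit: the round ends are at the back (up in the top view) and the square ends are at the front. Tape heights of about 34–39 mm agree with the text. I need a tighter composite to pick the rim corners.

```bash
cat > m2.py <<'E'
from h import *
s=cv2.imread("pics/side0.png");t=cv2.imread("pics/top0.png")
o=np.zeros((600,800,3),np.uint8)
def put(X,Y,im,x,y,w,h,k,g,r=0):
    a=cv2.resize(im[y:y+h,x:x+w],None,fx=k,fy=k,interpolation=cv2.INTER_CUBIC); a=(255*(a/255.)**g).astype(np.uint8)
    for q in range(0,w,10): a[:6,int(q*k):int(q*k)+1]=(0,0,255)
    for q in range(0,h,10): a[int(q*k):int(q*k)+1,:6]=(0,0,255)
    o[Y:Y+a.shape[0],X:X+a.shape[1]]=a
put(0,0,s,204,254,72,54,5.5,2.5); put(400,0,s,220,190,57,43,7,2.5)
put(0,300,t,158,152,50,43,7,4); put(400,300,t,250,164,50,43,7,4)
cv2.imwrite("pics/rims2.png",o)
# nest plates in both views
for col,rs,rt in(("red",(180,280,290,375),(150,150,212,216)),("yellow",(200,215,285,280),(245,160,302,224))):
    m=mask(t,col); c,_=blob(cv2.morphologyEx(m,cv2.MORPH_CLOSE,np.ones((1,1),np.uint8)),rt)
    ys,xs=np.nonzero(m[rt[1]:rt[3],rt[0]:rt[2]]); W=np.array([plane("top",(x+rt[0],y+rt[1]),.006)[:2] for x,y in zip(xs,ys)],np.float32)
    print(col,cv2.minAreaRect(W*1000),cv2.boxPoints(cv2.minAreaRect(W*1000)).round(0).tolist())
    # right-hand edge: outermost plate pixel per row, subpixel-free line fit
    E=np.array([W[ys==y][np.argmin(W[ys==y][:,1])] for y in np.unique(ys)]); 
    v=cv2.fitLine(E[3:-3],cv2.DIST_HUBER,0,.001,.001).ravel(); print(" edge yaw",np.degrees(np.arctan(v[1]/v[0])),v[2:])
    c,_=blob(mask(t,"black"),(0,0,9,9)) if 0 else (0,0)
# PCA of filled flange
for n,rt in(("red",(290,230,350,285)),("yellow",(225,230,295,285))):
    c,_=blob(mask(t,"black"),rt); W=np.array([plane("top",p[0].astype(float),.009)[:2] for p in c],np.float32)*1000
    M=cv2.moments(W); print(n,"pca",np.degrees(.5*np.arctan2(2*M["mu11"],M["mu20"]-M["mu02"])),M["m10"]/M["m00"],M["m01"]/M["m00"])
E
python3 m2.py
```

```text
Traceback (most recent call last):
  File "m2.py", line 10, in <module>
    put(0,300,t,158,152,50,43,7,4); put(400,300,t,250,164,50,43,7,4)
    ~~~^^^^^^^^^^^^^^^^^^^^^^^^^^^
  File "m2.py", line 8, in put
    o[Y:Y+a.shape[0],X:X+a.shape[1]]=a
    ~^^^^^^^^^^^^^^^^^^^^^^^^^^^^^^^
ValueError: could not broadcast input array from shape (301,350,3) into shape (300,350,3)
```

```bash
sed -i 's/put(0,300.*/put(0,302,t,156,150,60,56,5.3,4); put(400,302,t,246,158,60,56,5.3,4)/' m2.py; sed -i '/c,_=blob(mask(t,"black"),(0,0/d' m2.py; python3 m2.py
```

```text
red ((647.85693359375, 0.92303466796875), (126.5363540649414, 160.42013549804688), 87.9991455078125) [[565.0, -60.0], [726.0, -65.0], [730.0, 61.0], [570.0, 67.0]]
 edge yaw -2.1370106 [ 0.64614564 -0.060823  ]
yellow ((623.5363159179688, -271.185791015625), (128.55426025390625, 159.48428344726562), 88.65406036376953) [[542.0, -334.0], [702.0, -337.0], [705.0, -209.0], [545.0, -205.0]]
 edge yaw -1.7130178 [ 0.6224868  -0.33383515]
red pca 57.545348476359216 434.5079362552932 -400.20820143277194
yellow pca -49.15482252408242 446.73590661776313 -229.75297843787158
```

View pics/rims2.png

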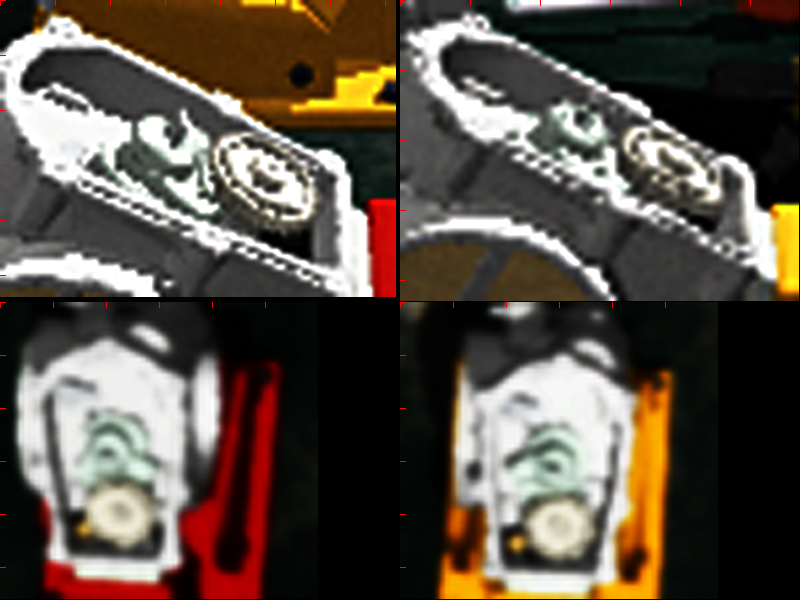

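The view gives paired rim ears in the side image (left panel red, right panel yellow) and the cavity's dark front edge in the top image. The nest plates measure 126x160 mm, as the text says. Next I'll triangulate the ears by symmetry and cast the front cavity edge.

```bash
cat > m3.py <<'E'
from h import *
from scipy.optimize import least_squares
D={"red":dict(o=(204,254,5.5,0),c=(.6479,.0009),yaw=-2.05,e=[((335,158),(345,285)),((228,103),(212,241)),((62,28),(62,168))],t=(156,150,0),tf=[(67,556),(163,556)]),
"yellow":dict(o=(220,190,7,400),c=(.6235,-.2712),yaw=-1.6,e=[((735,160),(762,262)),((630,100),(625,207)),((475,22),(497,145))],t=(246,158,400),tf=[(500,568),(597,573)])}
for n,d in D.items():
    y=np.radians(d["yaw"]);X=np.r_[np.cos(y),np.sin(y),0];Y=np.r_[-np.sin(y),np.cos(y),0];c=np.r_[d["c"],0];u0,v0,k,xo=d["o"]
    px=lambda p:np.r_[u0+(p[0]-xo+.5)/k-.5,v0+(p[1]+.5)/k-.5]
    Q=[]
    for far,near in d["e"]:
        f=lambda q:np.r_[proj("side",c+q[0]*X+(q[3]-q[1])*Y+[0,0,q[2]])-px(far),proj("side",c+q[0]*X+(q[3]+q[1])*Y+[0,0,q[2]])-px(near),300*q[3]]
        r=least_squares(f,[0,.036,.14,0]);Q.append(r.x);print(n,(r.x*1000).round(1),r.fun.round(1))
    Q=np.array(Q);a=np.polyfit(Q[:,0],Q[:,2],1);print(" slope",np.degrees(np.arctan(a[0])),"height at plate centre",a[1])
    u0,v0,xo=d["t"]
    for p in d["tf"]:
        w=plane("top",(u0+(p[0]-xo+.5)/5.3-.5,v0+(p[1]-302+.5)/5.3-.5),.111)-c; print(" front cavity corner, plate axes",(w@X*1000).round(1),(w@Y*1000).round(1))
E
python3 m3.py
```

```text
red [-59.3  32.4 113.3   0. ] [ 0.6 -0.  -0.5  0.   0. ]
red [-22.5  35.9 132.2   0. ] [-1.  -0.   0.9  0.   0. ]
red [ 24.1  36.6 159.3  -0. ] [ 1.8  0.2 -1.6 -0.2 -0. ]
 slope 28.910297309546714 height at plate centre 0.14556413067108104
 front cavity corner, plate axes -55.0 23.8
 front cavity corner, plate axes -51.8 -27.0
yellow [-58.8  35.4 112.    0. ] [ 1.4 -0.1 -1.3  0.1  0. ]
yellow [-20.5  37.4 132.5  -0. ] [-0.4  0.   0.4 -0.  -0. ]
yellow [ 22.9  43.4 157.   -0. ] [ 2.4  0.2 -2.2 -0.2 -0. ]
 slope 28.858014011853935 height at plate centre 0.14419845145753235
 front cavity corner, plate axes -52.2 25.3
 front cavity corner, plate axes -52.1 -26.0
```

Run:
```python
from h import *
t=cv2.imread("pics/top0.png");g=t.min(2)
print("red cols 164-190 rows 190-208");print(g[190:208,164:192])
print("yel cols 260-290 rows 198-216");print(g[198:217,260:292])
```

```text
red cols 164-190 rows 190-208
[[104 184 217 190 153 133 117 141 201 230 242 244 242 234 227 226 231 240
  243 233 221 218 235 246 243 203 129  83]
 [100 183 226 208 162 120 111 145 197 227 239 244 244 239 236 235 238 243
  242 229 207 191 214 242 244 204 116  52]
 [ 96 179 230 225 180 132 136 164 188 207 223 237 243 243 243 243 244 243
  236 222 187 155 184 237 244 206 114  42]
 [ 98 183 233 231 186 138 135 156 168 181 207 225 234 239 241 242 242 237
  227 216 173 128 172 235 243 211 122  50]
 [108 190 238 232 188 137 124 136 142 152 178 196 209 216 223 229 231 227
  213 197 167 132 179 238 245 219 137  64]
 [130 208 242 236 191 140 129 137 147 150 147 149 162 181 209 223 219 201
  185 185 176 150 191 240 246 222 146  73]
 [163 229 248 245 214 159 145 151 156 154 154 151 152 162 180 194 188 172
  167 177 178 164 208 244 247 223 150  78]
 [167 231 249 249 231 197 187 188 186 181 182 180 175 172 177 180 176 167
  167 172 172 184 229 248 249 231 165  86]
 [147 216 240 245 235 227 232 234 231 232 233 231 226 222 223 223 218 211
  209 208 209 221 242 250 250 240 181  91]
 [105 141 176 198
[... 2894 characters left out ...]
8 182 168 116  16   0   0   0   0]
 [  0   0   0   0  19 113 190 222 227 231 240 245 246 246 247 247 247 248
  248 247 242 210 130  75  58  25   0   0   0   0   0   0]
 [  0   0   0   0   0   1  96 123 130 138 155 167 171 173 179 183 183 187
  197 203 192 146  69   0   0   0   0   0   0   0   0   0]
 [  0   0   0   0   0   0   0   0   0   0   0   0  16  25  42  53  57  64
   81  92  86  49   0   0   0   0   0   0   0   0   0   0]
 [  0   0   0   0   0   0   0   0   0   0   0   0   0   0   0   0   0   0
    0   0   0   0   0   0   0   0   0   0   0   0   0   0]
 [  0   0   0   0   0   0   0   0   0   0   0   0   0   0   0   0   0   0
    0   0   0   0   0   0   0   0   0   0   0   0   0   0]]
```

Run:
```python
from h import *
for n,c,yaw,cav,out,le,re in(("red",(.6479,.0009),-2.05,(177.3,197.4),(177,200.0),(163.5,197),(190.4,197.5)),("yel",(.6235,-.2712),-1.6,(274,207.95),(273.8,210.75),(260.4,208),(287.2,208.5))):
    y=np.radians(yaw);X=np.r_[np.cos(y),np.sin(y),0];Y=np.r_[-np.sin(y),np.cos(y),0];c=np.r_[c,0]
    for p,z,o in((cav,.111,46.77),(out,.108,52.4)):
        w=plane("top",p,z)-c;print(n,"centre x from front",w@X*1000+o)
    a,b=[plane("top",p,.110)-c for p in(le,re)];print(" y edges",a@Y*1000,b@Y*1000,"mid",(a+b)@Y*500)
```

```text
red centre x from front -6.294508569672011
red centre x from front -7.679897077373219
 y edges 37.428899769943136 -38.11728807572023 mid -0.34419415288854677
yel centre x from front -4.48399586241208
yel centre x from front -6.419820353765033
 y edges 36.711555460828656 -38.412426605866315 mid -0.8504355725188328
```

```bash
cat >> h.py <<'E'
def pose(p,yaw,flip=1,tilt=0,off=(0,0,0)):
    """tool pose for a cover at p, yaw deg, tilt deg (z leaning to -x); off = TCP in cover frame; flip=1: tool y=cover y"""
    Rc=R.from_euler("ZY",[yaw,-tilt],degrees=True)
    return np.array(p)+Rc.apply(off), Rc*(R.from_euler("y",180,degrees=True) if flip==1 else R.from_euler("x",180,degrees=True))
def rel(T,q=None):
    s=manip.state(); Rn=rot(s["tool_rot"]); p,Rt=T
    print("t",round(s["time"],2),"pos",s["tool_pos"].round(4),"F",s["contact_force"].round(1),"w",round(s["gripper_width"],3),"j6",round(s["joint_pos"][5],2))
    print("shift",Rn.inv().apply(p-s["tool_pos"]).round(4),"rotvec",(Rn.inv()*Rt).as_rotvec().round(4))
YC=(.4389,-.2281,.006);RC=(.4344,-.4003,.006); YY=-44.5;RY=57.4
YK=(.6175,-.2716,.1395);RK=(.6414,.0007,.1395);YKY=-1.6;RKY=-2.05
E
python3 - <<'E'
from h import *
for c,y in((YC,YY),(RC,RY)):
    P=np.array(c)+R.from_euler("z",y,degrees=True).apply([.03,0,.046]); print(P,proj("side",P),proj("top",P))
rel(pose(YC,YY,1,0,(.03,0,.15)))
E
```

```text
[ 0.46029751 -0.24912728  0.052     ] [315.93121209 246.61067621] [265.47219855 248.49499218]
[ 0.45056312 -0.37502643  0.052     ] [312.16725298 220.54043568] [308.74555715 253.01416173]
t 0.1 pos [0.2413 0.576  0.2302] F [-0.4 -0.7 -0.7] w 1.002 j6 -0.12
shift [-0.5209 -0.6762  0.0753] rotvec [-1.800e-03  1.000e-04  3.799e-01]
```

```bash
python3 shift.py '[[1,-0.038,-0.049,0,0,0,0],[1,-0.038,-0.049,0,0,0,0],[1,-0.038,-0.049,0,0,0,0],[1,-0.038,-0.049,0,0,0,0],[1,-0.038,-0.049,0,0,0,0]]'; python3 shift.py '[[1,-0.038,-0.049,0,0,0,0],[1,-0.038,-0.049,0,0,0,0],[1,-0.038,-0.049,0,0,0,0],[1,-0.038,-0.049,0,0,0,0],[1,-0.038,-0.049,0,0,0,0]]';python3 -c "from h import *;rel(pose(YC,YY,1,0,(.03,0,.15)))"
```

```text
time: 0.72
tool_pos: [0.322, 0.2751, 0.2308]
tool_rot: [0.0, 0.197, 0.98, -0.0]
contact_force: [1.5, -0.3, 1.2]
gripper_width: 0.999
grasp_force: 0.0
time: 1.35
tool_pos: [0.4025, -0.0244, 0.2311]
tool_rot: [0.0, 0.197, 0.98, 0.0]
contact_force: [0.6, 0.2, -0.3]
gripper_width: 0.997
grasp_force: 0.0
t 1.35 pos [ 0.4025 -0.0244  0.2311] F [ 0.6  0.2 -0.3] w 0.997 j6 -1.42
shift [-0.1401 -0.185   0.0752] rotvec [0.0005 0.0006 0.3796]
```

```bash
python3 shift.py '[[1,-0.035,-0.046,0.019,0,0,0],[1,-0.035,-0.046,0.019,0,0,0],[1,-0.035,-0.046,0.019,0,0,0],[1,-0.035,-0.046,0.018,0,0,0.187],[1,0,0,0,0,0,0.187]]';python3 shift.py '[[1,0,0,0,0,0,0]]';python3 -c "from h import *;rel(pose(YC,YY,1,0,(.03,0,.036)))"
```

```text
time: 1.98
tool_pos: [0.4595, -0.2486, 0.153]
tool_rot: [-0.003, 0.381, 0.925, 0.0]
contact_force: [-0.0, 0.8, -0.3]
gripper_width: 1.0
grasp_force: 0.0
time: 2.1
tool_pos: [0.4601, -0.2464, 0.1552]
tool_rot: [-0.001, 0.375, 0.927, 0.0]
contact_force: [-0.5, -0.3, 0.0]
gripper_width: 1.002
grasp_force: 0.0
t 2.1 pos [ 0.4601 -0.2464  0.1552] F [-0.5 -0.3  0. ] w 1.002 j6 -1.44
shift [-0.0023 -0.0018  0.1132] rotvec [-0.0002 -0.0022  0.007 ]
```

```bash
python3 shift.py '[[1,-0.0023,-0.0018,0.038,0,0,0.007],[1,0,0,0.038,0,0,0],[1,0,0,0.037,0,0,0],[1,0,0,0,0,0,0]]' | grep -v rot;python3 -c "
from h import *
rel(pose(YC,YY,1,0,(.03,0,.036)))
f=grab_frame('side');cv2.imwrite('pics/g1.png',cv2.resize(f[190:300,260:410,::-1],(750,550),interpolation=cv2.INTER_CUBIC))"
```

```text
time: 2.6
tool_pos: [0.4588, -0.2467, 0.0405]
contact_force: [0.0, 0.7, -0.3]
gripper_width: 1.004
grasp_force: 0.0
t 2.6 pos [ 0.4588 -0.2467  0.0405] F [ 0.   0.7 -0.3] w 1.004 j6 -1.43
shift [-0.0028 -0.0007 -0.0015] rotvec [-0.0009 -0.0066  0.0024]
```

View pics/g1.png

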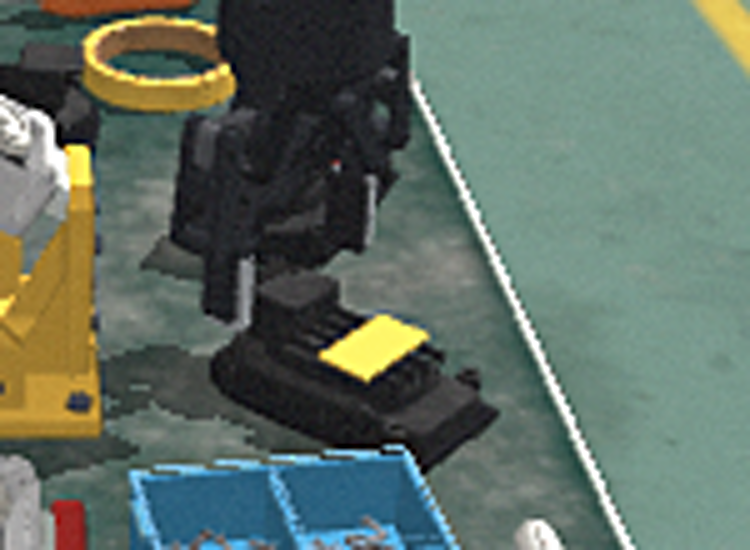

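The side view shows the pads straddling the yellow connector. The tips' midpoint (306,287) is close to the plug top (298,292), so I'll nudge 2–3 mm and close.

```bash
python3 shift.py '[[1,-0.0028,-0.0007,-0.0005,0,-0.005,0],[0,0,0,0,0,0,0],[0,0,0,0,0,0,0],[0,0,0,0,0,0,0],[0,0,0,0,0,0,0]]' | grep -v rot;python3 -c "
from h import *
rel(pose(YC,YY,1,0,(.03,0,.036)));rel(pose(YC,YY,1,0,(.03,0,.036)))"
```

```text
time: 3.28
tool_pos: [0.4633, -0.2522, 0.0449]
contact_force: [-1.0, -0.1, 4.0]
gripper_width: 0.393
grasp_force: 60.1
t 3.27 pos [ 0.4633 -0.2522  0.0449] F [-1.  -0.1  4. ] w 0.393 j6 -1.43
shift [0.0043 0.0001 0.0029] rotvec [ 0.0002  0.007  -0.0011]
t 3.27 pos [ 0.4633 -0.2522  0.0449] F [-1.  -0.1  4. ] w 0.393 j6 -1.43
shift [0.0043 0.0001 0.0029] rotvec [ 0.0002  0.007  -0.0011]
```

```bash
python3 shift.py '[[0,0,0,0,0,0,0],[0,0,0,0,0,0,0]]' | grep -v rot; python3 shift.py '[[0,0,0,-0.02,0,0,0],[0,0,0,-0.02,0,0,0],[0,0,0,0,0,0,0],[0,0,0,0,0,0,0]]' | grep -v rot;python3 -c "
from h import *
rel(pose(YC,YY,1,0,(.03,0,.076)))
s=grab_frame('side');t=grab_frame('top');cv2.imwrite('pics/g2s.png',s[...,::-1]);cv2.imwrite('pics/g2t.png',t[...,::-1])
s=s[...,::-1];t=t[...,::-1]
_,us=blob(mask(s,'yellow'),(300,215,365,285));_,ut=blob(mask(t,'yellow'),(235,225,285,285));print(us,ut,tri(us,ut))
o=np.zeros((550,800,3),np.uint8);o[:,:400]=cv2.resize(s[180:290,290:370],(400,550),interpolation=cv2.INTER_CUBIC);o[:,400:]=cv2.resize(t[215:301,225:288],(400,550),interpolation=cv2.INTER_CUBIC);cv2.imwrite('pics/g2.png',o)"
```

```text
time: 3.52
tool_pos: [0.4633, -0.2521, 0.0449]
contact_force: [0.4, -0.2, 6.2]
gripper_width: 0.393
grasp_force: 60.1
time: 4.03
tool_pos: [0.4617, -0.2509, 0.0825]
contact_force: [0.6, 0.3, -1.2]
gripper_width: 0.394
grasp_force: 59.8
t 4.03 pos [ 0.4617 -0.2509  0.0825] F [ 0.6  0.3 -1.2] w 0.394 j6 -1.43
shift [0.0022 0.0002 0.0005] rotvec [-0.0003  0.0031 -0.0011]
[334.  250.5] [252.51956815 261.48582996] (array([ 0.42419577, -0.21386622,  0.06213039]), np.float64(0.0047290232812406))
```

View pics/g2.png

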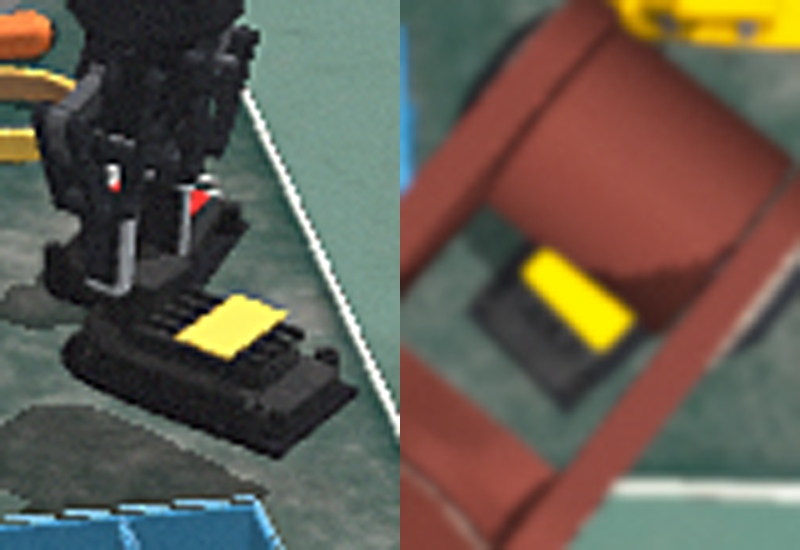

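The view shows the yellow cover lifted level in the pads, with its shadow detached from it. I'll check for drag and plan the move.

```bash
python3 -c "
from h import *
P=np.array([.4268,-.2179,.0344]);d=np.array([-.0016,.0012,.0376]);print(proj('side',P),proj('side',P+d))
s=cv2.imread('pics/g2s.png');a=cv2.imread('pics/side0.png')
for im,r in((a,(315,245,352,270)),(s,(320,235,352,256))):
    c,u=blob(mask(im,'yellow'),r);print(u,cv2.minAreaRect(c),cv2.boundingRect(c))
rel(pose(YK,YKY,1,30,(.0343,0,.079)))"
```

```text
[332.6195834  260.41924072] [334.74148028 246.02830323]
[332.46666667 260.4       ] ((333.5, 260.0), (5.0, 2.0), -0.0) (331, 259, 6, 3)
[334.  250.5] ((334.0000305175781, 250.5000457763672), (4.0249223709106445, 0.8944271206855774), 26.56505012512207) (332, 250, 5, 2)
t 4.12 pos [ 0.4615 -0.2508  0.0823] F [-0.1  0.4 -0.8] w 0.394 j6 -1.43
shift [-0.1189  0.0879 -0.1426] rotvec [-0.1974 -0.4965 -0.732 ]
```

```bash
sed -i 's/(H>20)&(H<36)&(S>150)/(H>18)\&(H<38)\&(S>105)/' h.py; python3 -c "
from h import *
d=np.array([-.0016,.0012,.0376])
s=cv2.imread('pics/g2s.png');a=cv2.imread('pics/side0.png');t=cv2.imread('pics/top0.png')
_,ut=blob(mask(t,'yellow'),(235,235,285,280));U=[]
for im,r in((a,(315,240,355,275)),(s,(315,230,355,262))):
    c,u=blob(mask(im,'yellow'),r);print(u,cv2.boundingRect(c));U.append(u)
P,g=tri(U[0],ut);print(ut,P,g,'pred',proj('side',P+d))
cs,us=blob(mask(a,'red'),(295,205,345,228));print(us,cv2.boundingRect(cs))
"
```

```text
[334.19311193 259.01599016] (324, 253, 22, 13)
[335.71177945 244.91353383] (325, 239, 22, 13)
[254.71802054 260.01867414] [ 0.42496569 -0.21800404  0.03809379] 0.0027890343371576917 pred [335.69901767 244.52003874]
[322.08539945 218.2231405 ] (312, 215, 20, 8)
```

```bash
python3 shift.py '[[0,0,0,-0.05,0,0,0],[0,0,0,-0.05,0,0,0],[0,0,0,-0.05,0,0,0],[0,0,0,-0.02,-0.04,-0.1,-0.146],[0,0,0,0,-0.04,-0.1,-0.146]]' | grep -v rot; python3 shift.py '[[0,0,0,0,-0.04,-0.1,-0.146],[0,0,0,0,-0.04,-0.1,-0.146],[0,0,0,0,-0.037,-0.096,-0.146],[0,0,0,0,0,0,0]]' | grep -v rot;python3 -c "
from h import *
rel(pose(YK,YKY,1,30,(.0343,0,.089)))"
```

```text
time: 4.75
tool_pos: [0.4629, -0.2513, 0.2562]
contact_force: [0.0, 0.4, -1.2]
gripper_width: 0.392
grasp_force: 60.3
time: 5.25
tool_pos: [0.4602, -0.2508, 0.2514]
contact_force: [0.5, -0.3, -1.2]
gripper_width: 0.393
grasp_force: 60.3
t 5.25 pos [ 0.4602 -0.2508  0.2514] F [ 0.5 -0.3 -1.2] w 0.393 j6 -2.46
shift [-0.1152 -0.0155  0.0867] rotvec [-0.0028 -0.0013 -0.006 ]
```

```bash
python3 shift.py '[[0,-0.0384,-0.005,0.029,0,0,0],[0,-0.0384,-0.005,0.029,0,0,0],[0,-0.0384,-0.0055,0.029,-0.003,0,-0.006],[0,0,0,0,0,0,0],[0,0,0,0,0,0,0]]' | grep -v rot;python3 -c "
from h import *
rel(pose(YK,YKY,1,30,(.0343,0,.089)))
for n in('side','top'): cv2.imwrite(f'pics/p1{n}.png',grab_frame(n)[...,::-1])
s=cv2.imread('pics/p1side.png');t=cv2.imread('pics/p1top.png')
o=np.zeros((560,800,3),np.uint8);o[:,:400]=cv2.resize(s[140:260,205:291],(400,560),interpolation=cv2.INTER_CUBIC);o[:,400:]=cv2.resize(t[155:239,240:300],(400,560),interpolation=cv2.INTER_CUBIC);cv2.imwrite('pics/p1.png',o)"
```

```text
time: 5.88
tool_pos: [0.6047, -0.2702, 0.2356]
contact_force: [-0.7, 0.3, -1.5]
gripper_width: 0.388
grasp_force: 60.3
t 5.88 pos [ 0.6047 -0.2702  0.2356] F [-0.7  0.3 -1.5] w 0.388 j6 -2.33
shift [ 0.0026 -0.0011  0.0006] rotvec [ 0.0005 -0.      0.0039]
```

View pics/p1.png

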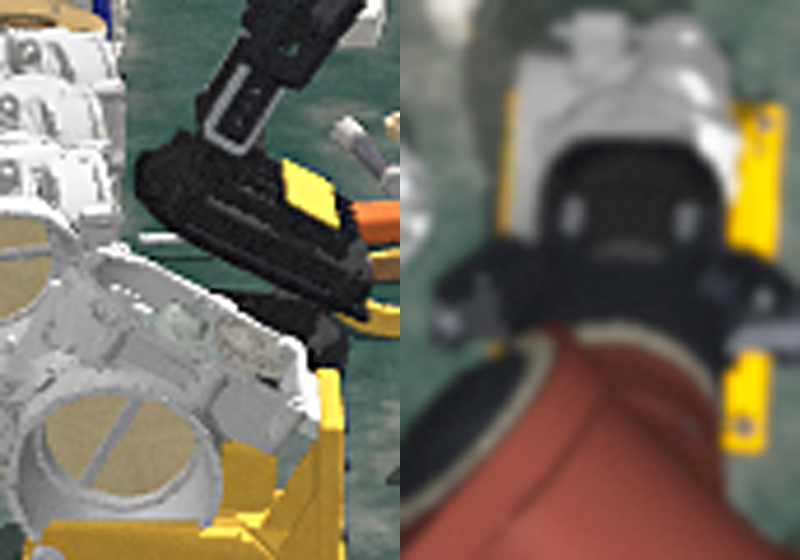

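The side view shows the cover parallel above the yellow case, connector up the slope. The top view shows its flange edges at columns 261.4 and 289.2. I'll compare these with predictions.

```bash
python3 -c "
from h import *
s=manip.state();Rt=rot(s['tool_rot'])
Rc=Rt*R.from_euler('y',180,degrees=True)
c=s['tool_pos']-Rc.apply([.0343,0,.039]);print('cover centre',c)
f=lambda v:proj('top',c+Rc.apply(v)).round(1)
print('edges',f([.02,.0385,.0045]),f([.02,-.0385,.0045]),'apex',f([.0605,0,.0045]))
g=lambda v:proj('side',c+Rc.apply(v)).round(1)
print('side apex cover',g([.0605,0,.002]),'front near',g([-.0605,.0385,.002]))
Rk=R.from_euler('ZY',[YKY,-30],degrees=True)
for z in(.138,.1395,.141):
  k=np.r_[YK[:2],z];h=lambda v:proj('side',k+Rk.apply(v)).round(1)
  print(z,'rim apex',h([.0605,0,0]),'front near',h([-.0605,.0385,0]),'front far',h([-.0605,-.0385,0]))
t=cv2.imread('pics/p1top.png').min(2)
print(t[182:190:2,256:296]);print(t[170:182,270:280])
a=cv2.imread('pics/p1side.png').min(2)
"
```

```text
cover centre [ 0.59408424 -0.27044446  0.18575774]
edges [259.3 189. ] [288.8 190.5] apex [274.7 175. ]
side apex cover [231.8 175.1] front near [281.8 208.9]
0.138 rim apex [220.9 196.4] front near [269.8 229.4] front far [268.6 213.3]
0.1395 rim apex [220.9 195.7] front near [269.8 228.8] front far [268.6 212.7]
0.141 rim apex [220.9 195.1] front near [269.8 228.2] front far [268.6 212.1]
[[110 146 162 158 130  84  46  36  29  28  31  36  37  37  37  37  36  34
   37  35  37  36  37  38  36  35  34  31  26  25  30  65 143 202 164  59
    0   0   0   0]
 [108 145 157 150 111  62  40  34  41  57  59  48  37  35  36  37  35  35
   38  37  35  33  37  37  32  35  39  39  35  32  31  41  91 144 116   0
    0   0   0   0]
 [117 148 152 135  98  57  38  40  65  96  98  72  44  38  37  38  36  35
   37  36  36  38  37  35  38  64  90  90  72  51  43  46  51  47   0   0
    0   0   0   0]
 [109 138 144 127  88  55  38  46  77 100  91  62  42  38  39  36  38  38
   37  38  38  37  37  34  44  73  98  94  66  44  41  48  46   0   0   0
    0   0   0   0]]
[[158 155 150 147 150 151 153 153 155 160]
 [157 153 148 146 149 151 153 152 154 158]
 [152 148 149 150 153 153 155 154 154 156]
 [154 151 152 155 155 155 155 155 155 156]
 [142 141 143 142 143 144 145 144 144 143]
 [ 93  93  93  93  95  97 100  99  99  99]
 [ 42  42  41  42  45  48  51  49  50  48]
 [ 26  27  26  31  29  33  31  31  29  26]
 [ 26  32  31  35  37  33  32  32  29  26]
 [ 34  37  38  38  39  36  37  35  34  33]
 [ 37  38  39  38  37  38  36  38  36  35]
 [ 41  39  39  37  36  38  37  36  36  36]]
```

Prediction and picture agree to about half a pixel in the top view. Next is the descent along the case normal.

```bash
python3 shift.py '[[0,0.0026,-0.0011,0.02,0,0,0.004],[0,0,0,0.02,0,0,0],[0,0,0,0,0,0,0]]' | grep -v rot;python3 -c "
from h import *
rel(pose(YK,YKY,1,30,(.0343,0,.039)))"
```

```text
time: 6.35
tool_pos: [0.6213, -0.2713, 0.1966]
contact_force: [0.4, 0.1, -0.3]
gripper_width: 0.396
grasp_force: 60.3
t 6.35 pos [ 0.6213 -0.2713  0.1966] F [ 0.4  0.1 -0.3] w 0.396 j6 -2.34
shift [-0.0025 -0.0004  0.0085] rotvec [ 0.0025 -0.0026 -0.0005]
```

```bash
for i in 1 2 3; do python3 shift.py '[[0,0,0,0,0,0,0]]' >/dev/null;python3 -c "
from h import *
rel(pose(YK,YKY,1,30,(.0343,0,.039)))"; done
```

```text
t 6.47 pos [ 0.6223 -0.2722  0.2001] F [-0.3 -0.2 -1.1] w 0.39 j6 -2.34
shift [0.0002 0.0005 0.011 ] rotvec [-0.0001  0.0016  0.0007]
t 6.6 pos [ 0.6226 -0.2726  0.2013] F [-0.3 -0.8 -1. ] w 0.396 j6 -2.34
shift [0.0011 0.0008 0.012 ] rotvec [-0.0011  0.0031  0.0012]
t 6.72 pos [ 0.6226 -0.2726  0.2014] F [-0.   0.  -1.5] w 0.394 j6 -2.34
shift [0.0011 0.0008 0.012 ] rotvec [-0.001   0.0031  0.0012]
```

```bash
python3 shift.py '[[0,0.001,0.0008,0.004,0,0.003,0.001],[0,0,0,0.003,0,0,0],[0,0,0,0,0,0,0],[0,0,0,0,0,0,0],[0,0,0,0,0,0,0]]' |grep contact;python3 -c "
from h import *
rel(pose(YK,YKY,1,30,(.0343,0,.039)))";python3 shift.py '[[0,0,0,0.002,0,0,0],[0,0,0,0.002,0,0,0],[0,0,0,0,0,0,0],[0,0,0,0,0,0,0]]' |grep contact;python3 -c "
from h import *
rel(pose(YK,YKY,1,30,(.0343,0,.039)))"
```

```text
contact_force: [-0.2, 0.4, -0.7]
t 7.35 pos [ 0.6251 -0.2716  0.1941] F [-0.2  0.4 -0.7] w 0.396 j6 -2.33
shift [-0.0004 -0.0002  0.0045] rotvec [-0.0005 -0.0007  0.    ]
contact_force: [-0.4, 2.3, 5.1]
t 7.85 pos [ 0.6277 -0.2717  0.1917] F [-0.4  2.3  5.1] w 0.394 j6 -2.34
shift [ 0.0006 -0.0002  0.0012] rotvec [-0.0006  0.001   0.0001]
```

```bash
python3 shift.py '[[0,0,0.0008,0.0015,0,0,0],[0,0,0,0.0015,0,0,0],[0,0,0,0,0,0,0],[0,0,0,0,0,0,0]]' |grep contact;python3 -c "
from h import *
rel(pose(YK,YKY,1,30,(.0343,0,.039)))";python3 shift.py '[[0,0,0,0.0015,0,0,0],[0,0,0,0,0,0,0],[0,0,0,0,0,0,0]]' |grep contact;python3 -c "
from h import *
rel(pose(YK,YKY,1,30,(.0343,0,.039)))"
```

```text
contact_force: [-13.7, 5.2, 15.1]
t 8.35 pos [ 0.6285 -0.2713  0.1909] F [-13.7   5.2  15.1] w 0.392 j6 -2.33
shift [ 0.0009 -0.0006 -0.    ] rotvec [-0.0009 -0.0001  0.0011]
contact_force: [-22.5, 6.8, 23.0]
t 8.72 pos [ 0.6286 -0.2714  0.1908] F [-22.5   6.8  23. ] w 0.392 j6 -2.33
shift [ 0.0009 -0.0006 -0.0001] rotvec [-0.0005 -0.0014  0.002 ]
```

```bash
python3 shift.py '[[0,0.0008,-0.0008,-0.002,0,0,0],[0,0,0,0,0,0,0],[0,0,0,0,0,0,0]]' |grep contact;python3 -c "
from h import *
rel(pose(YK,YKY,1,30,(.0343,0,.039)))
for n in('side','top'): cv2.imwrite(f'pics/h1{n}.png',grab_frame(n)[...,::-1])
s=cv2.imread('pics/h1side.png');_,u=blob(mask(s,'yellow'),(225,175,275,212));print('tape',u)
q=manip.state();Rc=rot(q['tool_rot'])*R.from_euler('y',180,degrees=True);c=q['tool_pos']-Rc.apply([.0343,0,.039])
print('pred',proj('side',c+Rc.apply([-.0165,0,.032])),'if 6mm lower',proj('side',c+Rc.apply([-.0165,0,.026])))
"
```

```text
contact_force: [-6.0, 5.7, 11.1]
t 9.1 pos [ 0.6283 -0.2715  0.1909] F [-6.   5.7 11.1] w 0.392 j6 -2.34
shift [ 0.0008 -0.0004  0.0001] rotvec [-0.      0.0019  0.0003]
tape [260.54799302 199.13787086]
pred [259.01648923 200.14274138] if 6mm lower [257.61998948 202.30724946]
```

```bash
python3 shift.py '[[0,0,-0.003,-0.001,0,0,0],[0,0,0,0,0,0,0],[0,0,0,0,0,0,0]]' |egrep "contact|pos"; python3 shift.py '[[0,0,0.003,0,0,0,0],[0,0,0.003,0,0,0,0],[0,0,0,0,0,0,0],[0,0,0,0,0,0,0]]' |egrep "contact|pos"
```

```text
tool_pos: [0.6283, -0.2724, 0.1912]
contact_force: [-2.1, 10.9, 10.7]
tool_pos: [0.6277, -0.2697, 0.1903]
contact_force: [-1.9, 0.7, 6.3]
```

```bash
python3 shift.py '[[0,0,0.003,0,0,0,0],[0,0,0,0,0,0,0],[0,0,0,0,0,0,0]]' |egrep "contact|pos"; python3 shift.py '[[0,0,-0.002,0.002,0,0,0],[0,0,0,0,0,0,0],[0,0,0,0,0,0,0]]' |egrep "contact|pos"; python3 -c "
from h import *
rel(pose(YK,YKY,1,30,(.0343,0,.039)))"
```

```text
tool_pos: [0.6278, -0.2686, 0.1905]
contact_force: [0.2, -7.1, 4.3]
tool_pos: [0.628, -0.269, 0.1902]
contact_force: [-13.9, 1.5, 16.0]
t 10.82 pos [ 0.628  -0.269   0.1902] F [-13.9   1.5  16. ] w 0.395 j6 -2.33
shift [ 0.0001 -0.0029 -0.0003] rotvec [-0.0027 -0.0001  0.0025]
```

The walls on both sides, 3.8 mm apart, show the spigot is captured, and the hard stop along the normal shows it is home. I'll centre it, relieve the push and open.

```bash
python3 shift.py '[[0,0.0003,-0.0015,-0.0022,0,0,0],[0,0,0,0,0,0,0],[0,0,0,0,0,0,0]]' |egrep "contact|pos"; python3 shift.py '[[0.7,0,0,0,0,0,0],[0.7,0,0,0,0,0,0],[0.7,0,0,0,0,0,0]]' |egrep "contact|pos|width"; python3 -c "
from h import *
cv2.imwrite('pics/h2side.png',grab_frame('side')[...,::-1])
s=cv2.imread('pics/h2side.png');_,u=blob(mask(s,'yellow'),(225,175,275,212));print('tape',u)"
```

```text
tool_pos: [0.6276, -0.2698, 0.1902]
contact_force: [0.8, -0.9, 6.8]
tool_pos: [0.6261, -0.2687, 0.1872]
contact_force: [-0.2, 0.3, -0.5]
gripper_width: 0.702
tape [260.63315697 199.72663139]
```

```bash
python3 shift.py '[[0.7,0,0,-0.04,0,0,0],[1,0,0,-0.05,0,0,0],[1,0,0,-0.04,0,0,0],[1,0,0,0,0,0,0]]' |egrep "contact|pos"; python3 -c "
from h import *
rel(pose(RC,RY,-1,0,(.03,0,.15)))
cv2.imwrite('pics/h3side.png',grab_frame('side')[...,::-1]);cv2.imwrite('pics/h3top.png',grab_frame('top')[...,::-1])
s=cv2.imread('pics/h3side.png');_,u=blob(mask(s,'yellow'),(225,175,275,212));print('tape',u)
Rk=R.from_euler('ZY',[YKY,-30],degrees=True);t=cv2.imread('pics/h3top.png')
_,v=blob(mask(t,'yellow'),(258,160,292,207));print(v,tri(u,v));print('pred home',np.array(YK)+Rk.apply([-.0165,0,.032]))
"
```

```text
tool_pos: [0.5623, -0.2684, 0.3064]
contact_force: [0.6, -0.4, -0.2]
t 12.12 pos [ 0.5623 -0.2684  0.3064] F [ 0.6 -0.4 -0.2] w 0.998 j6 -2.33
shift [ 0.1699 -0.1091  0.0755] rotvec [0.5529 0.3202 2.054 ]
tape [260.66491228 199.81052632]
[273.80208333 199.98958333] (array([ 0.58598391, -0.27026036,  0.16043736]), np.float64(0.003311667101913946))
pred home [ 0.58722239 -0.27075427  0.15896281]
```

```bash
R='' ; python3 shift.py '[[1,0,0,0,0.046,0.0267,0.1712],[1,0,0,0,0.046,0.0267,0.1712],[1,0,0,0,0.046,0.0267,0.1712],[1,0,0,0,0.046,0.0267,0.1712],[1,0,0,0,0.046,0.0267,0.1712]]' |egrep "contact|pos"; python3 shift.py '[[1,0,0,0,0.046,0.0267,0.1712],[1,0,0,0,0.046,0.0267,0.1712],[1,0,0,0,0.046,0.0267,0.1712],[1,0,0,0,0.046,0.0267,0.1712],[1,0,0,0,0.046,0.0267,0.1712]]' |egrep "contact|pos"; python3 shift.py '[[1,0,0,0,0.046,0.0267,0.1712],[1,0,0,0,0.046,0.0267,0.1712],[1,0,0,0,0,0,0],[1,0,0,0,0,0,0]]' |egrep "contact|pos";python3 -c "
from h import *
rel(pose(RC,RY,-1,0,(.03,0,.10)))"
```

```text
tool_pos: [0.5616, -0.2664, 0.2981]
contact_force: [0.0, 0.2, -0.1]
tool_pos: [0.5618, -0.2664, 0.2982]
contact_force: [-1.7, -0.5, 0.2]
tool_pos: [0.5617, -0.2669, 0.2997]
contact_force: [-0.3, 0.4, -0.2]
t 13.97 pos [ 0.5617 -0.2669  0.2997] F [-0.3  0.4 -0.2] w 0.997 j6 0.0
shift [-0.1512 -0.0341  0.1938] rotvec [-0.0095 -0.0016  0.0036]
```

```bash
python3 shift.py '[[1,-0.038,-0.0085,0.02,-0.009,0,0.003],[1,-0.038,-0.0085,0.02,0,0,0],[1,-0.038,-0.0085,0.02,0,0,0],[1,-0.037,-0.0085,0.02,0,0,0],[1,0,0,0.05,0,0,0]]' |egrep "contact|pos"; python3 shift.py '[[1,0,0,0.05,0,0,0],[1,0,0,0.03,0,0,0],[1,0,0,0,0,0,0],[1,0,0,0,0,0,0],[1,0,0,0,0,0,0]]' |egrep "contact|pos"; python3 -c "
from h import *
rel(pose(RC,RY,-1,0,(.03,0,.036)))"
```

```text
tool_pos: [0.4517, -0.3786, 0.1734]
contact_force: [0.4, -0.4, -0.3]
tool_pos: [0.4533, -0.3769, 0.0937]
contact_force: [0.4, 0.1, 1.3]
t 15.22 pos [ 0.4533 -0.3769  0.0937] F [0.4 0.1 1.3] w 0.999 j6 -0.25
shift [ 0.0001 -0.0036  0.0517] rotvec [ 0.0057 -0.0007 -0.0015]
```

```bash
python3 shift.py '[[1,0,-0.0036,0.026,0.0057,0,0],[1,0,0,0.024,0,0,0],[1,0,0,0,0,0,0],[1,0,0,0,0,0,0],[1,0,0,0,0,0,0]]' |egrep "contact|pos"; python3 -c "
from h import *
rel(pose(RC,RY,-1,0,(.03,0,.036)))
cv2.imwrite('pics/r1side.png',grab_frame('side')[...,::-1])
s=cv2.imread('pics/r1side.png');_,u=blob(mask(s,'red'),(295,205,345,228));print('tape',u)
"
```

```text
tool_pos: [0.45, -0.3747, 0.0431]
contact_force: [0.1, 0.0, 0.7]
t 15.85 pos [ 0.45   -0.3747  0.0431] F [0.1 0.  0.7] w 1.0 j6 -0.25
shift [0.     0.0006 0.0011] rotvec [-0.001 -0.001 -0.002]
tape [320.87666667 217.93666667]
```

```bash
python3 shift.py '[[0,0,0,-0.0005,0,0,0],[0,0,0,0,0,0,0],[0,0,0,0,0,0,0],[0,0,0,0,0,0,0],[0,0,0,0,0,0,0]]' |egrep "contact|pos|wid|grasp"; python3 -c "
from h import *
rel(pose(RC,RY,-1,0,(.03,0,.036)))"; python3 shift.py '[[0,0,0,-0.02,0,0,0],[0,0,0,-0.02,0,0,0],[0,0,0,0,0,0,0],[0,0,0,0,0,0,0],[0,0,0,0,0,0,0]]' |egrep "contact|pos|wid|grasp"; python3 -c "
from h import *
rel(pose(RC,RY,-1,0,(.03,0,.036)))
cv2.imwrite('pics/r2side.png',grab_frame('side')[...,::-1]);cv2.imwrite('pics/r2top.png',grab_frame('top')[...,::-1])
s=cv2.imread('pics/r2side.png');c,u=blob(mask(s,'red'),(295,185,350,228));print('tape',u,cv2.boundingRect(c))
s=cv2.imread('pics/r1side.png');c,u=blob(mask(s,'red'),(295,205,350,228));print('tape r1',u,cv2.boundingRect(c))
"
```

```text
tool_pos: [0.4493, -0.374, 0.0421]
contact_force: [0.2, 0.7, 3.5]
gripper_width: 0.402
grasp_force: 60.0
t 16.52 pos [ 0.4493 -0.374   0.0421] F [0.2 0.7 3.5] w 0.402 j6 -0.25
shift [-0.0002  0.0016  0.0001] rotvec [-0.0034 -0.0016 -0.0021]
tool_pos: [0.4487, -0.3734, 0.0808]
contact_force: [0.3, 0.0, -1.4]
gripper_width: 0.398
grasp_force: 60.0
t 17.15 pos [ 0.4487 -0.3734  0.0808] F [ 0.3  0.  -1.4] w 0.398 j6 -0.25
shift [-0.0004  0.0027  0.0388] rotvec [-0.0057 -0.0021 -0.0021]
tape [316.68965517 203.09195402] (313, 201, 7, 5)
tape r1 [320.87666667 217.93666667] (312, 215, 16, 8)
```

```bash
python3 shift.py '[[0,0,0,-0.06,0,0,0],[0,0,0,-0.06,0,0,0],[0,0,0,-0.06,0,0,0],[0,0,0,-0.045,0,0,0],[0,0,0,0,0,0,0]]' |egrep "contact|pos|wid|grasp"; python3 -c "
from h import *
rel(pose(RK,RKY,-1,30,(.0302,0,.0861)))"
```

```text
tool_pos: [0.4511, -0.3762, 0.3123]
contact_force: [0.9, -0.0, -0.7]
gripper_width: 0.403
grasp_force: 60.4
t 17.88 pos [ 0.4511 -0.3762  0.3123] F [ 0.9 -0.  -0.7] w 0.403 j6 -0.25
shift [ 0.4114 -0.0586  0.0827] rotvec [-0.2662  0.4735  1.012 ]
```

```bash
python3 shift.py '[[0,0.0588,-0.0084,0,0,0,0],[0,0.0588,-0.0084,0,0,0,0],[0,0.0588,-0.0084,0,0,0,0],[0,0.0588,-0.0084,0,0,0,0],[0,0.0588,-0.0084,0,0,0,0]]' |egrep "contact|pos"; python3 shift.py '[[0,0.0588,-0.0084,0,0,0,0],[0,0.0588,-0.0084,0,-0.038,0.0676,0.1446],[0,0,0,0,-0.038,0.0676,0.1446],[0,0,0,0,-0.038,0.0676,0.1446],[0,0,0,0,-0.038,0.0676,0.1446]]' |egrep "contact|pos";python3 shift.py '[[0,0,0,0,-0.038,0.0676,0.1446],[0,0,0,0,-0.038,0.0676,0.1446],[0,0,0,0,-0.038,0.0676,0.1446],[0,0,0,0,0,0,0],[0,0,0,0,0,0,0]]' |egrep "contact|pos"; python3 -c "
from h import *
rel(pose(RK,RKY,-1,30,(.0302,0,.0861)))"
```

```text
tool_pos: [0.5732, -0.1027, 0.305]
contact_force: [0.6, -1.0, -1.0]
tool_pos: [0.6221, 0.0036, 0.3049]
contact_force: [-0.1, 0.6, -0.7]
tool_pos: [0.6226, 0.0033, 0.3066]
contact_force: [-0.3, -0.3, -0.2]
t 19.75 pos [0.6226 0.0033 0.3066] F [-0.3 -0.3 -0.2] w 0.4 j6 1.45
shift [-0.0363  0.0024  0.0684] rotvec [-0.0061  0.0093 -0.0016]
```

```bash
python3 shift.py '[[0,-0.018,0.0012,0.034,-0.006,0.009,-0.001],[0,-0.018,0.0012,0.034,0,0,0],[0,0,0,0,0,0,0],[0,0,0,0,0,0,0],[0,0,0,0,0,0,0]]' |egrep "contact|pos"; python3 -c "
from h import *
rel(pose(RK,RKY,-1,30,(.0302,0,.0861)))
for n in('side','top'): cv2.imwrite(f'pics/p2{n}.png',grab_frame(n)[...,::-1])
s=manip.state();Rc=rot(s['tool_rot'])*R.from_euler('x',180,degrees=True)
c=s['tool_pos']-Rc.apply([.0302,0,.0361])
f=lambda v:proj('top',c+Rc.apply(v)).round(1)
print('edges',f([.02,.0385,.0045]),f([.02,-.0385,.0045]),'apex',f([.0605,0,.0045]))
t=cv2.imread('pics/p2top.png').min(2);a=f([.0605,0,.0045]).astype(int);print(t[a[1]-6:a[1]+6,a[0]-4:a[0]+6]);r=int(f([.02,0,.0045])[1]);print(r,a[0]-20);print(t[r-8:r+4:2,a[0]-20:a[0]+21])
S=cv2.imread('pics/p2side.png');cc,u=blob(mask(S,'red'),(225,180,330,275));print('tape',u,cv2.boundingRect(cc),'pred',proj('side',c+Rc.apply([-.0165,0,.032])))
"
```

```text
tool_pos: [0.6267, 0.0009, 0.234]
contact_force: [-0.3, 0.2, -0.8]
t 20.38 pos [0.6267 0.0009 0.234 ] F [-0.3  0.2 -0.8] w 0.399 j6 1.44
shift [-0.0043 -0.0003  0.003 ] rotvec [ 0.0007 -0.0063 -0.002 ]
edges [155.9 176.8] [185.2 178.7] apex [169.9 162.9]
[[173 173 173 168 163 162 164 161 155 156]
 [175 177 176 173 168 162 157 149 144 148]
 [178 178 175 173 166 160 155 149 147 148]
 [177 173 169 163 160 155 150 149 149 148]
 [174 167 162 159 157 154 149 146 146 143]
 [158 151 148 150 149 148 143 141 145 148]
 [109 105 107 113 115 118 120 124 132 139]
 [ 54  52  57  63  65  71  75  78  87  93]
 [ 24  27  30  33  34  37  37  37  41  42]
 [ 26  27  28  29  29  30  30  28  28  27]
 [ 30  33  33  33  35  33  33  33  30  30]
 [ 33  33  35  35  36  34  34  34  33  31]]
177 149
[[227 178  94  54  55  61  56  45  34  30  26  28  28  29  32  32  33  33
   34  32  35  34  34  33  33  35  35  36  32  28  24  20  26  29  52 100
  154 219 247 251 245]
 [218 156  82  49  54  57  51  39  33  28  30  29  30  32  32  31  31  33
   30  34  33  33  33  32  32  34  32  35  38  37  33  33  35  35  32  63
  148 233 250 250 250]
 [216 152  78  47  49  58  65  67  69  71  58  42  33  35  34  33  33  31
   33  35  34  34  33  31  26  39  45  42  41  36  35  32  35  33  36  65
  152 234 250 249 248]
 [203 135  69  45  50  62  82  95  92  68  44  31  33  34  32  35  33  33
   35  34  32  34  37  49  77  95  92  74  53  52  56  52  40  35  36  51
  132 230 249 250 249]
 [186 109  52  39  47  73  88  75  46  27  25  28  29  33  35  34  32  32
   34  33  36  44  62  88 102  94  73  53  41  50  58  60  47  37  37  48
  128 228 249 250 249]
 [125  70  35  33  33  41  49  42  29  21  22  29  34  34  37  40  37  34
   35  36  35  41  52  56  54  47  37  29  28  39  48  50  44  35  36  45
  124 222 245 248 248]]
tape [267.04333333 245.70083333] (260, 235, 15, 22) pred [266.38233249 246.05370644]
```

The measured apex and edges match the prediction to 0.3 px, so I'll descend.

```bash
python3 shift.py '[[0,-0.0043,-0.0003,0.023,0,-0.006,-0.002],[0,0,0,0.022,0,0,0],[0,0,0,0,0,0,0],[0,0,0,0,0,0,0],[0,0,0,0,0,0,0]]' |egrep "contact|pos"; python3 -c "
from h import *
rel(pose(RK,RKY,-1,30,(.0302,0,.0361)))"
```

```text
tool_pos: [0.6444, 0.0007, 0.1912]
contact_force: [0.4, -0.2, -1.0]
t 21.1 pos [0.6444 0.0007 0.1912] F [ 0.4 -0.2 -1. ] w 0.4 j6 1.44
shift [0.0018 0.0001 0.0071] rotvec [ 0.0005  0.002  -0.0003]
```

```bash
python3 shift.py '[[0,0.0016,0,0.003,0,0.002,0],[0,0,0,0.002,0,0,0],[0,0,0,0,0,0,0],[0,0,0,0,0,0,0],[0,0,0,0,0,0,0]]' |egrep "contact"; python3 -c "
from h import *
rel(pose(RK,RKY,-1,30,(.0302,0,.0361)))";python3 shift.py '[[0,0,0,0.002,0,0,0],[0,0,0,0.001,0,0,0],[0,0,0,0,0,0,0],[0,0,0,0,0,0,0]]' |egrep "contact"; python3 -c "
from h import *
rel(pose(RK,RKY,-1,30,(.0302,0,.0361)))"
```

```text
contact_force: [0.4, -0.4, -1.2]
t 21.73 pos [6.479e-01 6.000e-04 1.860e-01] F [ 0.4 -0.4 -1.2] w 0.402 j6 1.44
shift [0.0013 0.0001 0.0009] rotvec [ 0.0003  0.0021 -0.0005]
contact_force: [-14.4, -0.2, 10.1]
t 22.23 pos [6.488e-01 5.000e-04 1.849e-01] F [-14.4  -0.2  10.1] w 0.396 j6 1.44
shift [ 0.0011  0.0001 -0.0005] rotvec [0.0005 0.0037 0.0001]
```

```bash
python3 shift.py '[[0,-0.001,0.003,-0.001,0,0,0],[0,0,0,0,0,0,0],[0,0,0,0,0,0,0]]' |egrep "contact|pos"; python3 shift.py '[[0,0,-0.003,0,0,0,0],[0,0,-0.003,0,0,0,0],[0,0,0,0,0,0,0],[0,0,0,0,0,0,0]]' |egrep "contact|pos"; python3 shift.py '[[0,0,0.003,0.001,0,0,0],[0,0,0,0,0,0,0],[0,0,0,0,0,0,0]]' |egrep "contact|pos"; python3 -c "
from h import *
rel(pose(RK,RKY,-1,30,(.0302,0,.0361)))"
```

```text
tool_pos: [0.6487, -0.0004, 0.1852]
contact_force: [0.5, 7.2, 2.0]
tool_pos: [0.6488, 0.0015, 0.1852]
contact_force: [-3.3, -6.2, 4.0]
tool_pos: [0.6489, 0.0008, 0.185]
contact_force: [-8.0, 0.4, 8.5]
t 23.48 pos [0.6489 0.0008 0.185 ] F [-8.   0.4  8.5] w 0.395 j6 1.44
shift [ 0.0009  0.0003 -0.0004] rotvec [0.0002 0.0006 0.0003]
```

```bash
python3 shift.py '[[0,-0.003,0,0,0,0,0],[0,0,0,0,0,0,0],[0,0,0,0,0,0,0]]' |egrep "contact|pos"; python3 -c "
from h import *
rel(pose(RK,RKY,-1,30,(.0302,0,.0361)))"; python3 shift.py '[[0,0.003,0,0,0,0,0],[0,0.003,0,0,0,0,0],[0,0,0,0,0,0,0],[0,0,0,0,0,0,0]]' |egrep "contact|pos"; python3 -c "
from h import *
rel(pose(RK,RKY,-1,30,(.0302,0,.0361)))"
```

```text
tool_pos: [0.6483, 0.0005, 0.1848]
contact_force: [3.9, 0.5, 4.4]
t 23.85 pos [6.483e-01 5.000e-04 1.848e-01] F [3.9 0.5 4.4] w 0.399 j6 1.44
shift [ 0.0016  0.     -0.0003] rotvec [ 0.0006 -0.0052 -0.0008]
tool_pos: [0.6486, 0.0005, 0.1848]
contact_force: [-24.0, -0.6, 17.0]
t 24.35 pos [6.486e-01 5.000e-04 1.848e-01] F [-24.   -0.6  17. ] w 0.398 j6 1.44
shift [ 0.0013  0.0001 -0.0005] rotvec [0.0005 0.0095 0.0004]
```

```bash
python3 shift.py '[[0,-0.002,0,-0.003,0,0,0],[0,0,0,-0.001,0,0,0],[0,0,0,0,0,0,0],[0,0,0,0,0,0,0]]' |egrep "contact|pos"; python3 -c "
from h import *
rel(pose(RK,RKY,-1,30,(.0302,0,.0361)))"
```

```text
tool_pos: [0.6473, 0.0006, 0.1863]
contact_force: [1.3, 0.4, -0.8]
t 24.85 pos [6.473e-01 6.000e-04 1.863e-01] F [ 1.3  0.4 -0.8] w 0.399 j6 1.44
shift [0.0017 0.0001 0.0015] rotvec [ 0.0003  0.0029 -0.0005]
```

Now it's free of contact, about 1.9 mm out. I'll move 1.7 mm up-slope, then go in again.

```bash
python3 shift.py '[[0,0.0018,0,0,0,0.003,0],[0,0,0,0,0,0,0],[0,0,0,0,0,0,0]]' |egrep "contact|pos"; python3 shift.py '[[0,0,0,0.002,0,0,0],[0,0,0,0.001,0,0,0],[0,0,0,0,0,0,0],[0,0,0,0,0,0,0]]' |egrep "contact|pos"; python3 -c "
from h import *
rel(pose(RK,RKY,-1,30,(.0302,0,.0361)))"
```

```text
tool_pos: [0.6488, 0.0006, 0.1875]
contact_force: [0.9, -0.8, -1.0]
tool_pos: [0.6502, 0.0005, 0.1858]
contact_force: [-6.3, 0.5, 3.9]
t 25.73 pos [6.502e-01 5.000e-04 1.858e-01] F [-6.3  0.5  3.9] w 0.399 j6 1.44
shift [-0.0006  0.0001 -0.0004] rotvec [ 0.0004 -0.0002 -0.0003]
```

The depth is the same at two x positions, so the flange is resting on the rim. I'll release it.

```bash
python3 shift.py '[[0,-0.0005,0,-0.001,0,0,0],[0,0,0,0,0,0,0],[0,0,0,0,0,0,0]]' |egrep "contact|pos"; python3 shift.py '[[0.7,0,0,0,0,0,0],[0.7,0,0,0,0,0,0],[0.7,0,0,0,0,0,0]]' |egrep "contact|pos|width"; python3 shift.py '[[0.7,0,0,-0.04,0,0,0],[1,0,0,-0.05,0,0,0],[1,0,0,-0.05,0,0,0],[1,0,0,-0.05,0,0,0],[1,0,0,0,0,0,0]]' |egrep "contact|pos"; python3 shift.py '[[1,-0.04,0,-0.04,0,0,0],[1,-0.04,0,-0.04,0,0,0],[1,0,0,0,0,0,0]]'|egrep "contact|pos"; python3 -c "
from h import *
for n in('side','top'): cv2.imwrite(f'pics/f{n}.png',grab_frame(n)[...,::-1])
s=cv2.imread('pics/fside.png');t=cv2.imread('pics/ftop.png')
for n,K,Y,rs,rt in(('yellow',YK,YKY,(225,175,275,212),(258,160,292,207)),('red',RK,RKY,(225,230,282,285),(160,150,196,196))):
    cs,u=blob(mask(s,n),rs);ct,v=blob(mask(t,n),rt);print(n,u,v,cv2.boundingRect(cs),cv2.boundingRect(ct),tri(u,v));print(np.array(K)+R.from_euler('ZY',[Y,-30],degrees=True).apply([-.0165,0,.032]))
o=np.zeros((560,800,3),np.uint8);o[:,:400]=cv2.resize(s[170:310,190:290],(400,560),interpolation=cv2.INTER_CUBIC);o[:,400:]=cv2.resize(t[140:280,150:340],(400,295),interpolation=cv2.INTER_CUBIC)[:560] if 0 else np.vstack([cv2.resize(t[140:280,150:340],(400,295)),np.zeros((265,400,3),np.uint8)]);cv2.imwrite('pics/f.png',o)"
```

```text
tool_pos: [0.6495, 0.0006, 0.1856]
contact_force: [0.4, 0.2, -0.5]
tool_pos: [0.6497, 0.0005, 0.1861]
contact_force: [-0.1, -0.5, 0.5]
gripper_width: 0.7
tool_pos: [0.5551, 0.0039, 0.3575]
contact_force: [1.3, 0.2, 0.6]
tool_pos: [0.4439, 0.0081, 0.3828]
contact_force: [0.8, -0.3, 0.7]
yellow [260.63315697 199.72663139] [273.77893821 200.00174064] (255, 193, 12, 15) (264, 195, 21, 11) (array([ 0.58598814, -0.27020902,  0.16064977]), np.float64(0.0031732578040022455))
[ 0.58722239 -0.27075427  0.15896281]
red [253.31662689 271.45743835] [173.30355427 188.30355427] (246, 261, 15, 22) (164, 183, 20, 12) (array([0.61081132, 0.002444  , 0.15835614]), np.float64(0.0035165547687723646))
[0.61112997 0.0017835  0.15896281]
```

View pics/f.png

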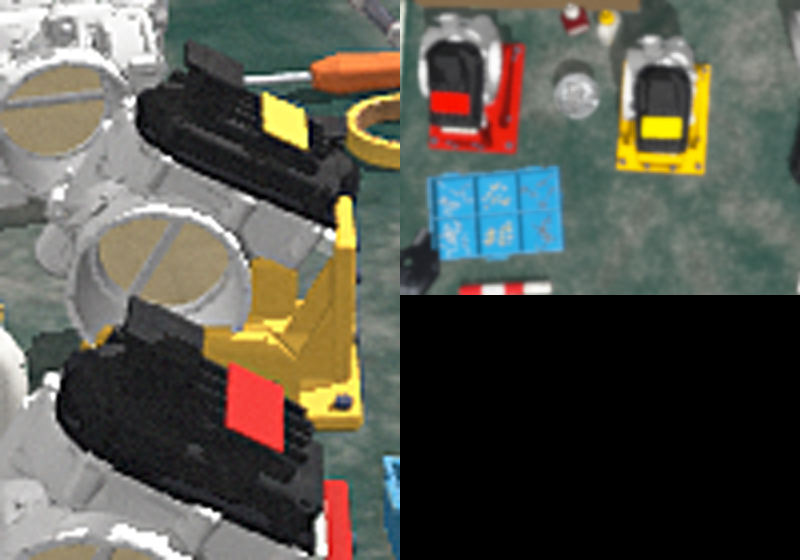

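The final view shows both covers on their cases with connectors up the slope. I'll check numerically that each flange's near edge covers the rim edge seen at the start.

Run:
```python
from h import *
a=cv2.imread("pics/side0.png").min(2);f=cv2.imread("pics/fside.png").min(2)
for n,cols,r0,r1 in(("yellow",(240,246,252,258,264,268),200,232),("red",(222,230,238,246,254,262),275,312)):
    for c in cols:
        b=r0+np.nonzero(f[r0:r1,c]<60)[0]; e=b.max() if len(b) else r0
        print(n,c,"black ends",e,"\n  init ",a[e-3:e+8,c],"\n  final",f[e-3:e+8,c])
```

```text
yellow 240 black ends 213 
  init  [155 146 255 149 233 141 128 142 143 142 138] 
  final [ 43  36  12  36 162 144 133 144 144 142 136]
yellow 246 black ends 215 
  init  [110 255 255 255 157 132 140 119 139 144 159] 
  final [ 27  44  26  10 112 130 147 122 143 146 164]
yellow 252 black ends 218 
  init  [113 242 160 252 255 198 119 105 111 127 141] 
  final [ 45  40  16  18 255 210 121 109  99 130 140]
yellow 258 black ends 220 
  init  [146 140 113 254 189 194 140 135 139 140 137] 
  final [ 37  37  19   0 109 141 143 141 143 140 142]
yellow 264 black ends 223 
  init  [139  85  35 159 185 187 141 138 144 150 152] 
  final [ 43  41  24  33 157 144 141 143 143 157 156]
yellow 268 black ends 224 
  init  [185 165 157 146 225 135 187 141 144 131 107] 
  final [ 34  33  28  12  67 147 203 152 142 135 109]
red 222 black ends 288 
  init  [124 255 255 148 255 169 129 132 141 143 141] 
  final [ 19  30  18   0 120 148 140 141 140 140 150]
red 230 black ends 292 
  init  [245 255 212 131 255 145 124 129 142 145 146] 
  final [ 32  37  23   2 114 143 134 128 149 147 144]
red 238 black ends 295 
  init  [129 255 255 157 255 181 141 152 155 154 148] 
  final [ 40  46  20   0 137 183 149 149 154 155 145]
red 246 black ends 299 
  init  [255 255 136 163 127 133 137 139 140 140 140] 
  final [ 40  36  15   0 143 142 141 140 139 138 141]
red 254 black ends 302 
  init  [254 244 131 255 147 137 136 136 139 139 140] 
  final [ 42  35  24   8 110 148 144 140 138 141 142]
red 262 black ends 306 
  init  [255 179 192 154 142 151 153 148 138 130 128] 
  final [ 30  21  17  43 152 155 148 147 136 130 126]
```

Both flange edges sit within a pixel of the rim edge along their whole length, so both covers are home. The arm is clear; handing in.

```bash
python3 -c "
from plant import manip, grab_frame, camera_params
print(manip.job_done())"
```

```text
the job is handed in; nothing more can be done
None
```

Both covers are set home and let go, red tape on the red-nest body and yellow tape on the yellow-nest body, connector ends up the slope; I handed the job in at about 28 s with the arm clear, and have not seen the verdict.

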